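# Laser area search: press the check stations in order

### The arm

A 6-joint arm with a two-finger parallel gripper is mounted at the origin on a cart in front of the work surface, level with it; the furniture and walls round the work are solid. World frame = base frame: x ahead of the robot, y to its left, z up, the work surface at z = 0. Lengths are in mm, angles in rad, forces in N, time in s.
With the tool pointing down it reaches from about 250 to 725 mm from the base axis. Payload 4 kg.
Tool frame: the origin (TCP) lies midway between the tips of the shut fingers; the grasp point (between the pads) lies 19 mm behind it; z points along the fingers, y is the line along which they close (so a half turn about z gives the same grasp; the last joint's range is limited). The gripper opens to 85 mm and grips with 20 to 120 N. Pads are 22 mm wide; open, the fingers measure 114 mm over their backs; the gripper's body (76 mm by 85 mm) begins 54 mm behind the grasp point. The pads swing forward as they close: fully open they stand 13 mm farther back than shut.
Start: joints at [1.298, 0.241, 0.005, 1.335, 0, 1.571], TCP at [134.713, 481.51, 231.306] pointing down, gripper open.
Joint ranges: [-2.72, 2.72], [-1.05, 1.87], [-1.09, 1.28], [-1.99, 2.15], [-1.42, 1.44], [-3.14, 3.14]. Speed limits (rad/s): [2.79, 2.79, 3.14, 3.14, 3.14, 3.14].

### API

Orientations are given as a unit quaternion [x, y, z, w].
In Python, from plant import * gives the robot as it stands. Calls block until the motion is done:
- move_pose(position, orientation): joint-space move of the TCP to a pose.
- movel(position, rot=None, v=150, until_force=None): straight line of the TCP; rot=None keeps the orientation; v is the mean speed in mm/s. With until_force (N) it stops when the force on the tool has changed by that much, and returns True; else False.
- set_joints(angles): joint-space move.
- command_gripper(opening, newtons=None): finger opening in mm; newtons is the grip in N (None keeps the last); returns when the fingers have stopped.
- hold(seconds).
- ik(position, orientation): joint angles nearest the present ones, or None.
- read_camera(name): name is "side" or "top"; returns the picture (480x640x3 uint8, blue, green, red); there is no depth.
- get_calibration(name): a dict with "fx", "fy", "cx", "cy" (pixels), "k1" (the pictures are not rectified: a ray, as slopes to the right and down, at radius r is drawn at 1 + k1 r^2 times it, then the intrinsics apply), "origin" and "attitude" of the camera in the world. Camera axes: x right, y down, z forward; pixel columns grow to the right and rows downward; lengths in mm; the calibration is good to about 2 mm. A picture is of the moment at which its call begins. get_calibration takes no time and is no camera call.
A pose or a line that the arm cannot do raises MotionError and nothing moves.
- job_done(): hands the job in; it is judged then, once.
Readings, each from a call of its own:
- read_time(): time.
- read_q(): joint angles.
- read_joint_velocities(): joint speeds.
- read_joint_efforts(): joint torques, N m.
- read_ee_pos(): TCP position.
- read_tool_rot(): TCP orientation.
- read_ft_force(): force on the tool from outside, world axes, zero at the start.
- read_moment(): the same for the moment, N m.
- read_grip_width(): finger opening in mm.
- read_gripper_force(): force on a finger pad.
Only numpy, scipy, OpenCV 4.12 (cv2) and the standard library are available. Lean on these libraries where they do the work, as an engineer would, in place of code of your own. Each camera call takes 0.05 s, during which the arm holds its last target. There are 200 camera calls.

### The job

Do the search round that releases the laser: with the fingertips, lightly push the latching keys of three check stations all the way down, strictly in this order: first the large round key, then the square one, then the long bar; each stays down by itself. Leave the fourth station's key, the small round pin, up, and neither lift nor disturb the loose things standing among the stations.

Things in the scene. Friction and masses are not known exactly. Their poses are not given: they have to be found in the camera images.
- station_round: black check station with the round key: housing 72x72 mm, top 36 mm above the table, on an aluminium foot 110 mm long in its x axis and 26 mm wide, with a bolt at each end; bolted to the table. Origin: centre of the underside, on the table; z up; the key is centred over it
- key_round_top (a point): centre of the top face of the aluminium round key (large round disc, 40 mm in diameter, 9 mm thick), which stands on a thin stem on its station; its flat top face is horizontal and 64 mm above the table when up, 54 mm when down and let go (the point moves with the cap)
- key_round (a joint): travel of the round key in m: 0 up (as it starts), 0.010 fully down. It goes straight down against an even friction of about 2.5 N and latches by friction: it stays wherever it is let go. Once it is fully down its cap gives up to 5 mm more on an inner spring, from 4 N to 9 N, and springs back when let go; beyond that it is rigid. The joint does not count the cap's give
- station_square: black check station with the square key: housing 72x72 mm, top 36 mm above the table, on an aluminium foot 110 mm long in its x axis and 26 mm wide, with a bolt at each end; bolted to the table. Origin: centre of the underside, on the table; z up; the key is centred over it
- key_square_top (a point): centre of the top face of the aluminium square key (square, 30x30 mm, 9 mm thick), which stands on a thin stem on its station; its flat top face is horizontal and 64 mm above the table when up, 54 mm when down and let go (the point moves with the cap)
- key_square (a joint): travel of the square key in m: 0 up (as it starts), 0.010 fully down. It goes straight down against an even friction of about 2.5 N and latches by friction: it stays wherever it is let go. Once it is fully down its cap gives up to 5 mm more on an inner spring, from 4 N to 9 N, and springs back when let go; beyond that it is rigid. The joint does not count the cap's give
- station_bar: black check station with the bar key: housing 72x72 mm, top 36 mm above the table, on an aluminium foot 110 mm long in its x axis and 26 mm wide, with a bolt at each end; bolted to the table. Origin: centre of the underside, on the table; z up; the key is centred over it
- key_bar_top (a point): centre of the top face of the aluminium bar key (long narrow bar, 16x54 mm, long along the station's y axis, 9 mm thick), which stands on a thin stem on its station; its flat top face is horizontal and 64 mm above the table when up, 54 mm when down and let go (the point moves with the cap)
- key_bar (a joint): travel of the bar key in m: 0 up (as it starts), 0.010 fully down. It goes straight down against an even friction of about 2.5 N and latches by friction: it stays wherever it is let go. Once it is fully down its cap gives up to 5 mm more on an inner spring, from 4 N to 9 N, and springs back when let go; beyond that it is rigid. The joint does not count the cap's give
- station_pin: black check station with the pin key: housing 72x72 mm, top 36 mm above the table, on an aluminium foot 110 mm long in its x axis and 26 mm wide, with a bolt at each end; bolted to the table. Origin: centre of the underside, on the table; z up; the key is centred over it
- key_pin_top (a point): centre of the top face of the aluminium pin key (small round pin head, only 16 mm in diameter, 9 mm thick), which stands on a thin stem on its station; its flat top face is horizontal and 64 mm above the table when up, 54 mm when down and let go (the point moves with the cap)
- key_pin (a joint): travel of the pin key in m: 0 up (as it starts), 0.010 fully down. It goes straight down against an even friction of about 2.5 N and latches by friction: it stays wherever it is let go. Once it is fully down its cap gives up to 5 mm more on an inner spring, from 4 N to 9 N, and springs back when let go; beyond that it is rigid. The joint does not count the cap's give
- post_4in: loose bystander: one inch steel post, 25 mm across, 102 mm tall, standing. Origin: centre of its underside
- screw_jar: loose bystander: white screw cap pot, 38 mm across, 48 mm tall, standing. Origin: centre of its underside
- glass_cell: loose bystander: small glass cell in a steel holder, 32 mm across, 48 mm tall, standing. Origin: centre of its underside
- lens_cell: loose bystander: lens in a black threaded ring, 31 mm across, 11 mm tall, lying flat. Origin: centre of its underside
- bnc_tee: loose bystander: steel T-shaped coaxial connector, 31x36x14 mm, lying. Origin: centre of its underside
Not all that is in view belongs to the job. What is shaped like the station_bar but pink or yellow is not meant.

How it is judged (in metres and radians):
On the way, in this order (a step that is already met when the one before it is completed fails the run):
1. the round key is down (value of joint key_round above 0.007 m), for 0.2 s.
2. the square key is down (value of joint key_square above 0.007 m), for 0.2 s.
3. the bar key is down (value of joint key_bar above 0.007 m), for 0.2 s.
At the end, for the whole second after the job is handed in: the round, square and bar keys are each at least 7 mm down (of 10 mm), the pin key is up (under 3 mm down), and every bystander is within 15 mm of where it stood (value of joint each of key_round, key_square, key_bar above 0.007 m and value of joint key_pin below 0.003 m and distance of each of post_4in, screw_jar, glass_cell, lens_cell, bnc_tee from where it was at the start of the episode below 0.015 m); the robot touches nothing.
It fails at once if a key is pushed before the one that comes before it is down ((value of joint key_square above 0.003 m and value of joint key_round below 0.007 m) or (value of joint key_bar above 0.003 m and value of joint key_square below 0.007 m)).
It fails at once if the small pin key is pushed (value of joint key_pin above 0.003 m).
It fails at once if a station or its key is pressed hard (over 25 N) (contact force between any of the fingers, the arm and station_round above 25 N or contact force between any of the fingers, the arm and station_square above 25 N or contact force between any of the fingers, the arm and station_bar above 25 N or contact force between any of the fingers, the arm and station_pin above 25 N).
It fails at once if a station is touched with the gripper's body or the arm instead of the fingers (contact force between the arm and station_round above 2 N or contact force between the arm and station_square above 2 N or contact force between the arm and station_bar above 2 N or contact force between the arm and station_pin above 2 N).
It fails at once if a bystander is lifted, pushed away (over 15 mm) or tipped over (distance of any of post_4in, screw_jar, glass_cell, lens_cell, bnc_tee from where it was at the start of the episode above 0.015 m or angle between any of post_4in, screw_jar, glass_cell, lens_cell, bnc_tee's own z axis and vertical above 0.5 rad).
It also fails if it takes over 48 s, if anything falls off the work surface, if the arm or the gripper's body presses on something with over 40 N, if the wrist force passes 120 N, or if a joint passes its speed limit or range.

## Working session

There is one attempt and no reset: what is moved stays moved. The work goes in short steps, each a Python script; the robot and the scene stay as the last script left them, time stands still between calls to the robot, and variables do not carry over. Pictures are saved under pics/ and viewed, at most 10 in all, crops included, and the job is handed in when it is done.

```bash
mkdir -p pics; ls
python3 - <<'E'
from plant import *
import cv2
for n in("top","side"):
    cv2.imwrite(f"pics/{n}0.png",read_camera(n)); print(n,get_calibration(n))
print(read_time(),read_tool_rot())
E
```

```text
pics
top {'fx': 586.7300762050609, 'fy': 586.7300762050609, 'cx': 322.5126761350052, 'cy': 250.75387943711104, 'k1': -0.019934340956518613, 'origin': array([ 375.38296592,   25.0576036 , 1461.40415565]), 'attitude': array([-0.69814476,  0.7135946 , -0.04249819,  0.0396301 ])}
side {'fx': 600.9305458613326, 'fy': 600.9305458613326, 'cx': 318.8530273480992, 'cy': 241.60542961532906, 'k1': -0.11731525740985849, 'origin': array([ 158.31236972, -898.00344386,  918.84654775]), 'attitude': array([ 0.89019392, -0.16493613,  0.08665904, -0.4157416 ])}
0.1 [ 1.35976275e-01  9.90711632e-01 -9.47391601e-04 -1.31863123e-04]
```

View pics/top0.png

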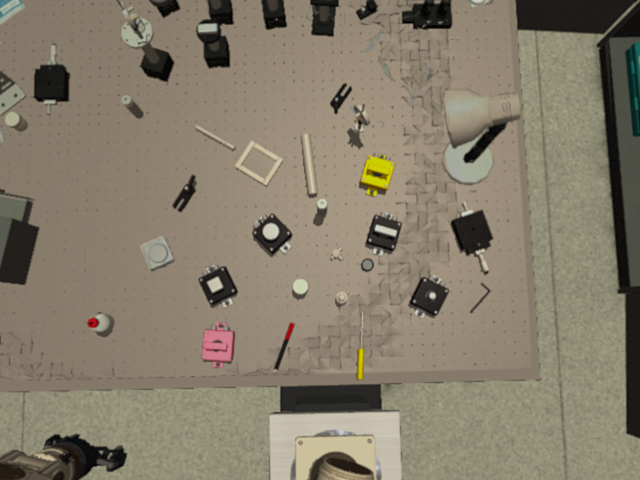

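View pics/side0.png

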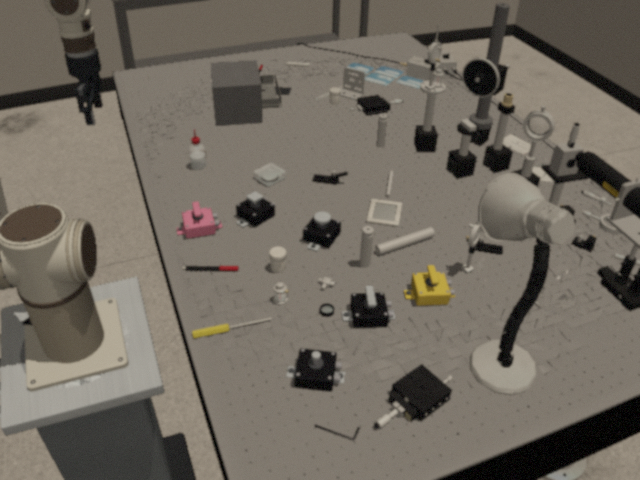

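The top view shows four black stations: large disc (272,232), square (216,286), bar (384,232) and pin (430,296). The look-alikes are the pink bar (218,345), the yellow bar (378,174) and black boxes with levers (51,83) and (472,231). I choose the black stations by key shape and check them in one crop, measuring in both views.

```bash
cat > h.py <<'E'
from plant import *
import cv2, numpy as np
from scipy.spatial.transform import Rotation as R
def ray(n,px):
    c=get_calibration(n); K=np.array([[c['fx'],0,c['cx']],[0,c['fy'],c['cy']],[0,0,1]])
    # model: drawn = r*(1+k1 r^2) = OpenCV k1
    u=cv2.undistortPoints(np.array([[px]],float),K,np.array([c['k1'],0,0,0.]))[0,0]
    return np.array(c['origin']),R.from_quat(c['attitude']).apply([u[0],u[1],1])
def plane(n,px,z):
    o,d=ray(n,px); return (o+d*(z-o[2])/d[2])[:2]
def blob(img,seed,w=16,t=130):
    x,y=seed; c=img[y-w:y+w,x-w:x+w].min(2); m=(c>t).astype(np.uint8)
    cs=cv2.findContours(m,cv2.RETR_EXTERNAL,cv2.CHAIN_APPROX_NONE)[0]
    k,l,s,ce=cv2.connectedComponentsWithStats(m)
    i=1+np.argmin([np.hypot(*(ce[j]-w))-0.1*min(s[j,4],60) for j in range(1,k)])
    ys,xs=np.nonzero(l==i)
    return ce[i]+[x-w,y-w],s[i],cv2.minAreaRect(np.c_[xs,ys].astype(np.float32))
TOP=dict(round=(271,231),square=(216,285),bar=(385,230),pin=(432,295))
SIDE=dict(round=(322,217),square=(255,198),bar=(370,297),pin=(316,356))
E
python3 - <<'E'
from h import *
a=cv2.imread("pics/top0.png");b=cv2.imread("pics/side0.png")
rows=[]
for k in TOP:
    for n,im,S in(("top",a,TOP),("side",b,SIDE)):
        try:
            p,s,r=blob(im,S[k]); print(k,n,p.round(1),s[2:],np.round(r[2]),plane(n,p,64).round(1))
        except Exception as e: print(k,n,e)
        x,y=S[k]; rows.append(cv2.resize(im[y-24:y+24,x-24:x+24],(200,200),interpolation=cv2.INTER_CUBIC))
cv2.imwrite("pics/crop.png",np.vstack([np.hstack(rows[::2]),np.hstack(rows[1::2])]))
E
```

```text
round top [270.5 230.8] [ 16  16 195] 45.0 [589.4 141.8]
round side [322.2 215.9] [ 16   9 117] 0.0 [589.9 138.5]
square top [214.6 284.1] [ 16  15 143] 63.0 [464.  276.5]
square side [254.4 195.4] [14  8 72] 63.0 [464.6 272.9]
bar top [385.4 230. ] [ 22  11 130] 16.0 [ 585.4 -135. ]
bar side [370.3 294.4] [  9  19 115] 79.0 [ 584.5 -137.8]
pin top [432.2 295.2] [ 6  6 29] 90.0 [ 426.2 -241.2]
pin side [315.8 354.4] [ 7  6 32] 45.0 [ 425.4 -243.6]
```

View pics/crop.png

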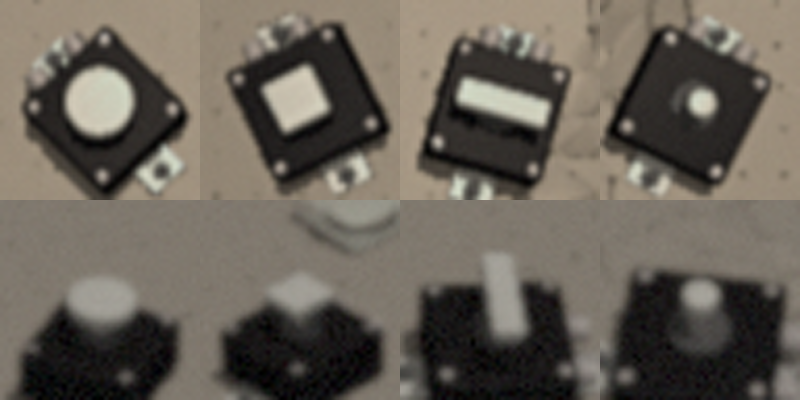

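The crop confirms disc, square, bar and pin on black housings, and the two views agree to about 3 mm. Closing the gripper and pressing the round key.

```bash
cat >> h.py <<'E'
P=dict(round=(589.6,140.2),square=(464.3,274.7),bar=(585,-136.4))
def press(k):
    x,y=P[k]
    move_pose([x,y,150],[0.7071068,0.7071068,0,0])
    movel([x,y,72],v=120)
    f0=read_ft_force()
    hit=movel([x,y,49.8],v=20,until_force=6)
    print(k,hit,read_ee_pos().round(1),(read_ft_force()-f0).round(2))
    hold(0.3); movel([x,y,150],v=150); print(read_time())
E
python3 - <<'E'
from h import *
command_gripper(0); press("round")
E
```

```text
round True [589.8 140.2  51.5] [-2.44  0.81  6.85]
5.8333
```

The stop at z=51.5 with 6.9 N means the key is fully down and compressing its inner spring. On to the square key.

Run:
```python
from h import *
press("square")
```

```text
square True [464.5 274.9  51.4] [-1.74 -0.83  5.58]
9.4917
```

Run:
```python
from h import *
press("bar")
set_joints([1.298,0.241,0.005,1.335,0,1.571])
a=read_camera("top");b=read_camera("side");print(read_time())
for k in TOP:
    for n,im,S in(("top",a,TOP),("side",b,SIDE)):
        p,s,r=blob(im,S[k]); print(k,n,p.round(1),s[4])
cv2.imwrite("pics/side1.png",b)
```

```text
bar True [ 585.2 -136.5   51.5] [-1.   -0.23  5.29]
13.9667
16.7833
round top [270.9 231.4] 191
round side [322.2 219.4] 117
square top [215.4 284.4] 139
square side [254.4 198.8] 69
bar top [384.9 230.6] 128
bar side [370.1 298.1] 115
pin top [432.2 295.2] 29
pin side [315.8 354.4] 32
```

View pics/side1.png

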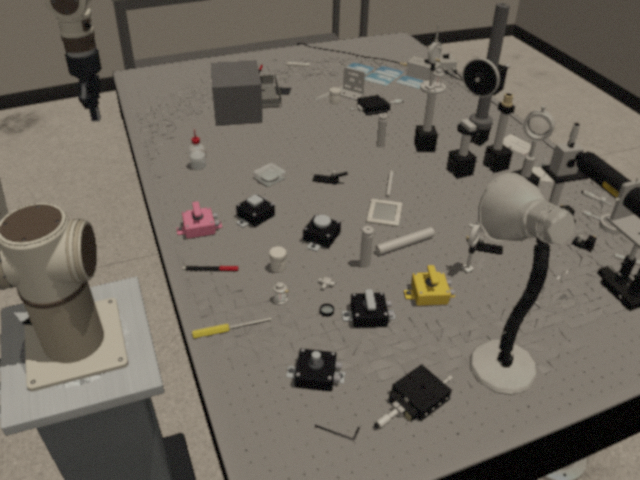

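The three pressed keys now sit about 3.5 px lower in the side view: round (322,219), square (254,199) and bar (370,298). That fits 10 mm of travel. The pin (316,354) hasn't moved, and the bystanders stand where they were.

```bash
python3 -c "
from plant import *
print(job_done())"
```

```text
the job is handed in; nothing more can be done
None
```

I pushed the round, square and bar keys fully down in that order, the pin stayed up and the bystanders were undisturbed in the final camera check; I handed the job in soon after 16.8 s, and it returned no verdict.

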